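Index the nozzle turret to its wide nozzle and latch it

ROBOT

A 7-joint arm with a two-finger parallel gripper is mounted at the origin on a cart in front of the work surface, level with it; the furniture and walls round the work are solid. World frame = base frame: x ahead of the robot, y to its left, z up, the work surface at z = 0. Lengths are in m, angles in rad, forces in N, time in s.
With the tool pointing down it reaches from about 0.4 to 0.875 m from the base axis. Payload 19.3 kg.
Tool frame: the origin (TCP) lies midway between the tips of the shut fingers; the grasp point (between the pads) lies 19 mm behind it (bot.grip_point_offset is the distance from the TCP to the grasp point, in m); z points along the fingers, y is the direction in which the jaws open and shut (so a half turn about z gives the same grasp; the last joint's range is limited). The gripper opens to 85 mm and grips with 20 to 120 N. Pads are 22 mm wide; open, the fingers measure 114 mm over their backs; the gripper's body (76 mm by 85 mm) begins 54 mm behind the grasp point. The pads swing forward as they close: fully open they stand 13 mm farther back than shut.
Start: joints at [1.121, 0.521, -0.036, 1.599, 0.021, 1.021, -0.113], TCP at [0.232, -0.58, 0.231] pointing down, gripper open.
Joint ranges: [-2.91, 2.91], [-0.3, 2.13], [-1.5, 1.42], [0.17, 2.43], [-1.26, 4.41], [0.16, 1.93], [-2.52, 2.52]. Speed limits (rad/s): [1.89, 1.89, 2.39, 2.39, 3.01, 3.01, 3.01].

INTERFACE

Orientations are given as [roll, pitch, yaw] about the fixed x, y, z axes, in that order (R = Rz(yaw) Ry(pitch) Rx(roll)).
In Python, from workcell import bot, viewer, workorder gives the robot as it stands.
- The arm moves only by the tool move_arm, never from a script. Its argument "plan" is a list of rows, each a list of 6 numbers: the shift along the tool's x, y, z scaled (see below), then the turn, a rotation vector about the tool's x, y, z scaled (see below). A call has 1 to 5 rows; each row shifts and turns the commanded pose from where the row before left it, along the tool's axes as they then stand; what a row does not reach is not made up. The controller multiplies each number of a shift by 0.025 m and each number of a turn by pi rad. A row lasts 1/10 s, in which the tool goes at most 50 mm and 8.59 degrees, less where a joint would pass 70% of its speed; a pose out of reach is approached as far as the arm can. A call with a number of a shift or a turn outside -1 to 1 is refused whole. A call with a gripper value outside its range is refused whole. "claw" is the closure, from -1 (fully open) to 1 (shut), so that 0 is half open, set as the call begins (left out, the last holds). The fingers move at their own pace and stop on an object; "force" is the grip in N (left out, the last holds). Time passes only in rows, so rows that do not move let the fingers close. It gives the time, the measured TCP pose, the force and the opening at its end, in the units of the state.
- bot.observe(): the state, without advancing time (a new reading comes with each control period).
- viewer.grab_frame(name): name is "scene" or "top"; returns the picture (384x512x3 uint8, red, green, blue); there is no depth.
- viewer.camera_info(name): a dict with "K" (3x3 intrinsics, pixels), "R" (3x3) and "t" (3): a world point X has camera coordinates R X + t. Camera axes: x right, y down, z forward; pixel columns grow to the right and rows downward; lengths in m; the calibration is good to about 2 mm. A picture is of the moment at which its call begins. camera_info takes no time and is no camera call.
- workorder.job_done(): hands the job in, once; it reports no verdict.
The state is a dict: "clock": time; "qpos": joint angles; "qd": joint speeds; "joint_efforts": joint torques, N m; "position": TCP position; "tool_rot": TCP orientation; "force": force on the tool from outside, world axes, zero at the start; "moment": the same for the moment, N m; "grip_width": finger opening in m.
Only numpy, scipy, OpenCV 4.12 (cv2) and the standard library are available. Lean on these libraries where they do the work, as an engineer would, in place of code of your own. Each camera call takes 0.05 s, during which the arm holds its last target.

TASK

Push on the arms of the nozzle turret with a fingertip until the widest of its three nozzles stands centred over the cup at the filling station, and then push the latch lever fully home against its stop so that its tooth sits in that arm's forked end. Do not swing the latch in before the wide nozzle is in place. Only push, pick nothing up, and leave the cup, the bottles and the loose pipe collar where they are.

Things in the scene. Friction and masses are not known exactly. Their poses are not given: they have to be found in the camera images.
- turret_base: Fixed aluminium base plate of the turret, 150 x 100 x 10 mm, screwed to the table. Origin on the table under the turret's axis; z up; the filling station lies toward its -x. A 28 mm column carries the turret; an 18 mm post at (-95, -48) mm carries the latch. The filling machine left of the table carries a fixed filling head up to 260 mm above table height: pass over it.
- hub (a point): On the turret's vertical axis, 114 mm above the table, the mid height of its arms. The hub is 38 mm across, its top 133 mm above the table. Arms, 120 degrees apart: bars 14 mm wide, 108 to 120 mm above the table, bare from 19 to 51 mm from the axis, then the upright nozzle, then a forked end 30 mm wide, up to 94 mm out.
- turret (a joint): Turn of the three-armed turret about the hub, rad, counter-clockwise from above positive, endless both ways; 0 (or a full turn) = wide nozzle exactly over the station. Stays where it is left; turning takes about 0.12 N m (3 N at 40 mm from the axis).
- wide_nozzle (a point): Axis of the widest nozzle (upright steel body 28 mm across, from 83 to 142 mm above the table) at arm height, 65 mm from the turret's axis.
- medium_nozzle (a point): The same on the arm with the medium nozzle (20 mm across), 120 degrees counter-clockwise from the wide one.
- narrow_nozzle (a point): The same on the arm with the narrowest nozzle (13 mm across), 120 degrees clockwise from the wide one.
- station (a point): Filling station: centre of the black 68 mm round pad on the base plate, 12 mm above the table and 65 mm from the turret's axis; the cup stands on it.
- latch (a joint): Swing of the latch lever about its upright pivot, rad: 1.1 = fully home against its stop (tooth in the fork of the arm at the station), lower = swung out; it starts nearly fully out. Going home it turns clockwise from above. Light friction (about 1 N at the end), stays where it is left.
- latch_pivot (a point): Axis of the latch lever's pivot, 114 mm above the table; its boss is 22 mm across, its top 130 mm above the table.
- latch_end (a point): Centre of the small black upright knob (14 mm across, 105 to 125 mm above the table) at the free end of the latch lever, 90 mm from the pivot. The lever is a straight steel bar 8 mm thick, 108 to 120 mm above the table, whose centre line passes 8 mm outside the pivot's axis; the tooth sticks out toward the turret 48 mm from the pivot.
- cup: White open cup, 58 mm across and 61 mm high, loose, standing on the station's pad; its rim is 73 mm above the table. Origin at its underside. Not to be moved.
- bottle_a: Gold oval bottle with a white top, 26 x 52 x 97 mm, standing loose on the table or on the filling machine beside it. Origin at its underside. Not to be moved.
- bottle_b: A second such bottle, standing loose on the other of the two. Not to be moved.
- collar: Grey flanged pipe collar (a short ring on a wider foot), 50 mm across, 30 mm high, standing loose on the table. Origin at its underside. Not to be moved.

How it is judged:
By the outcome, as a careful person would: the job done as asked, in the order asked, and still so for the second after the job is handed in, with the robot touching nothing.
It also fails if it takes over 64 s, if anything falls off the work surface, if the arm or the gripper's body presses on something with over 40 N, if the wrist force passes 120 N, or if a joint passes its speed limit or range.

## Working session

There is one attempt and no reset: what is moved stays moved. The work goes in short steps, Python scripts to look and compute and a tool call to move; the robot and the scene stay as the last step left them, time stands still between calls to the robot, and variables do not carry over. Pictures are saved under pics/ and viewed, and the job is handed in when it is done.

Besides the shell and the picture viewer there is one more tool, called as name(argument=value, ...) on one line, values as JSON. move_arm: Moves the arm, as the interface text tells. Shifts and turns lie within -1 to 1; 1 stands for 0.025 m of shift or pi rad of turn. Its arguments: {"type":"object","properties":{"plan":{"type":"array","items":{"type":"array","items":{"type":"number"}}},"claw":{"type":"number"},"force":{"type":"number"}},"required":["plan"]}

```bash
mkdir -p pics; ls; python3 - <<'E'
from workcell import bot, viewer, workorder
import cv2
o=bot.observe(); print(o)
for n in("scene","top"):
    im=viewer.grab_frame(n); cv2.imwrite(f"pics/{n}0.png",im[:,:,::-1]); print(n,viewer.camera_info(n))
E
```

```text
pics
{'clock': 0.0, 'qpos': array([ 1.12078702,  0.52203075, -0.03633238,  1.60000363,  0.02123297,
        1.02107484, -0.11278378]), 'qd': array([ 0.00045114,  0.00103127, -0.00012897, -0.00060476, -0.00062936,
        0.00025547,  0.00152438]), 'joint_efforts': array([-8.72481523e-04, -9.27105474e+01,  1.97957575e+00, -3.69917858e+01,
        1.78499072e-02,  8.30627483e-03,  4.93148161e-05]), 'position': array([ 0.23155244, -0.5801682 ,  0.23071681]), 'tool_rot': array([-3.14046687e+00,  1.05330630e-04,  3.79837082e-01]), 'force': array([-0.47163865, -0.90755537,  1.03233152]), 'moment': array([-0.00609574,  0.00565337, -0.0627879 ]), 'grip_width': 0.08546679892046499}
scene {'K': array([[450.27314251,   0.        , 260.41254252],
       [  0.        , 450.27314251, 192.27925001],
       [  0.        ,   0.        ,   1.        ]]), 'R': array([[ 0.79084602, -0.61188247,  0.01274388],
       [-0.25647506, -0.35025143, -0.90085764],
       [ 0.55568256,  0.70917119, -0.43392755]]), 't': array([-0.5923639 ,  0.07171181,  1.18436857])}
top {'K': array([[416.12064265,   0.        , 255.21834339],
       [  0.        , 416.12064265, 195.13113535],
       [  0.        ,   0.        ,   1.        ]]), 'R': array([[ 1.99237904e-02, -9.99796710e-01,  3.09546774e-03],
       [-9.91193141e-01, -2.01575600e-02, -1.30880976e-01],
       [ 1.30916766e-01, -4.60561263e-04, -9.91393256e-01]]), 't': array([-0.37583312,  0.46179475,  1.00331268])}
```

View pics/scene0.png

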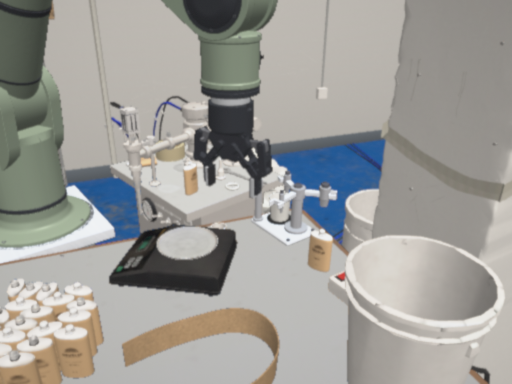

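View pics/top0.png

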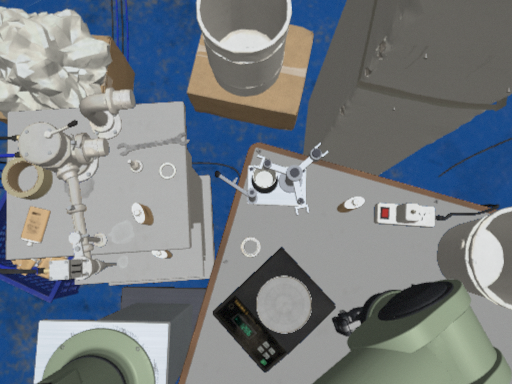

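```bash
python3 - <<'E'
import cv2
a=cv2.imread('pics/top0.png')[135:225,205:335]
cv2.imwrite('pics/topc.png',cv2.resize(a,None,fx=6,fy=6,interpolation=cv2.INTER_CUBIC))
a=cv2.imread('pics/scene0.png')[160:280,235:355]
cv2.imwrite('pics/scenec.png',cv2.resize(a,None,fx=5,fy=5,interpolation=cv2.INTER_CUBIC))
E
```

```text
(no output)
```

View pics/topc.png

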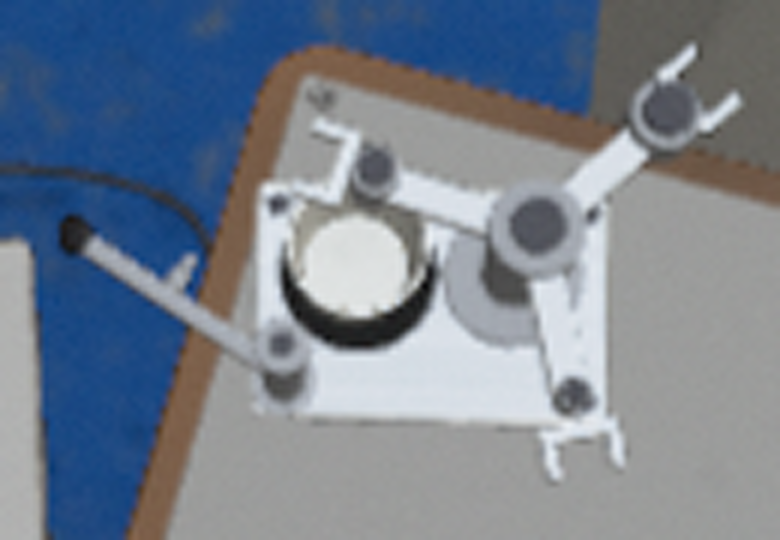

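View pics/scenec.png

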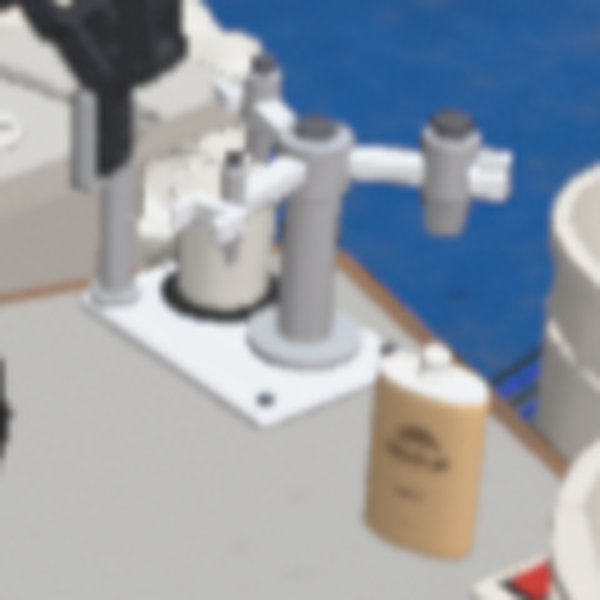

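```bash
cat > h.py <<'E'
import numpy as np, cv2
from workcell import bot, viewer, workorder
def ray(n,u,v,z):
    c=viewer.camera_info(n); K,R,t=c['K'],c['R'],c['t']
    o=-R.T@t; d=R.T@np.linalg.inv(K)@np.array([u,v,1.]); s=(z-o[2])/d[2]; return (o+s*d)
def proj(n,X):
    c=viewer.camera_info(n); p=c['K']@(c['R']@np.array(X)+c['t']); return p[:2]/p[2]
def tc(u,v,f=6,x0=205,y0=135): return (u+.5)/f-.5+x0,(v+.5)/f-.5+y0
E
python3 - <<'E'
from h import *
P={}
for k,(u,v,z) in dict(hub=(536,222,.133),wide=(668,108,.142),med=(376,165,.142),nar=(574,396,.142),piv=(283,343,.130),knob=(75,234,.125),postfoot=(288,385,.01),pad=(358,270,.012)).items():
    P[k]=ray('top',*tc(u,v),z); print(k,P[k].round(4))
h=P['hub']
for k in('wide','med','nar','piv','knob','pad'):
    d=P[k]-h; print(k,np.hypot(*d[:2]).round(4),np.degrees(np.arctan2(d[1],d[0])).round(1))
d=P['knob']-P['piv'];print('lever',np.hypot(*d[:2]),np.degrees(np.arctan2(d[1],d[0])))
# base plate corners
for c in [(260,185),(255,410),(604,422),(606,205)]:print(ray('top',*tc(*c),.01).round(4))
# collar, bottles
print('collar',ray('top',250,247,.03),'bottleA',ray('top',353,203,.097))
for s in [('hub',318,128,.133),('wide',450,125,.142),('nar',234,160,.142)]:
    print(s[0],ray('scene',*tc(s[1],s[2],5,235,160),s[3]))
E
```

```text
hub [ 0.5111 -0.4526  0.133 ]
wide [ 0.5538 -0.5009  0.142 ]
med [ 0.5298 -0.3919  0.142 ]
nar [ 0.4445 -0.4663  0.142 ]
piv [ 0.4637 -0.3585  0.13  ]
knob [ 0.5045 -0.2788  0.125 ]
postfoot [ 0.4626 -0.36    0.01  ]
pad [ 0.5121 -0.3886  0.012 ]
wide 0.0644 -48.5
med 0.0636 72.9
nar 0.0681 -168.4
piv 0.1054 116.7
knob 0.1739 92.2
pad 0.064 89.1
lever 0.08949846182323633 62.89947118797941
[ 0.5484 -0.3463  0.01  ]
[ 0.4517 -0.3463  0.01  ]
[ 0.4496 -0.4935  0.01  ]
[ 0.5427 -0.494   0.01  ]
collar [ 0.3411123  -0.35624532  0.03      ] bottleA [ 0.44673636 -0.59372531  0.097     ]
hub [ 0.50623069 -0.4594541   0.133     ]
wide [ 0.54564969 -0.50815571  0.142     ]
nar [ 0.43827691 -0.47698955  0.142     ]
```

```bash
python3 - <<'E'
from h import *
def tri(a,b):
    A=[];B=[]
    for n,(u,v) in(('top',a),('scene',b)):
        c=viewer.camera_info(n);M=c['K']@np.c_[c['R'],c['t']]
        for w,i in((u,0),(v,1)):
            r=w*M[2]-M[i];A.append(r[:3]);B.append(-r[3])
    x,res,_,_=np.linalg.lstsq(np.array(A),np.array(B),rcond=None);return x,res
s=lambda u,v:tc(u,v,5,235,160)
print('hub',tri(tc(536,222),s(318,127)),'wide',tri(tc(668,108),s(450,122)),'nar',tri(tc(574,396),s(234,158)))
H=np.array([.511,-.4526])
# scene picture of predicted points
for X in [(*H,.133),(*H,.01),(.5538,-.5009,.142)]: print(proj('scene',X),(proj('scene',X)-[235,160])*5)
E
```

```text
hub (array([ 0.51196608, -0.45307416,  0.1295494 ]), array([0.01546221])) wide (array([ 0.55404565, -0.50092524,  0.13874707]), array([0.1531811])) nar (array([ 0.44572349, -0.46733083,  0.13706265]), array([0.21737501]))
[297.76509642 183.75130144] [313.82548212 118.75650721]
[295.40342147 227.79973635] [302.01710736 338.99868176]
[324.86250528 182.72955182] [449.31252641 113.64775911]
```

```bash
cat >> h.py <<'E'
from scipy.spatial.transform import Rotation as Ro
H=np.array([.5113,-.4526])
def plan(p,yawdeg,n):
    o=bot.observe(); P=o['position'].copy(); R=Ro.from_euler('xyz',o['tool_rot']); T=Ro.from_euler('xyz',[np.pi,0,np.radians(yawdeg)])
    rv=(R.inv()*T).as_rotvec(); dp=(np.array(p)-P)/n; rows=[]
    for i in range(n):
        rows.append(list(np.r_[R.inv().apply(dp)/.025,rv/n/np.pi].round(3)+0.)); R=R*Ro.from_rotvec(rv/n)
    print('dist',np.linalg.norm(dp*n),'turn',np.degrees(np.linalg.norm(rv)))
    for i in range(0,n,5): print([[float(x) for x in r] for r in rows[i:i+5]])
def fpos(phi,X,Y):
    a=np.radians(phi); return H+X*np.array([np.cos(a),np.sin(a)])+Y*np.array([-np.sin(a),np.cos(a)])
E
python3 - <<'E'
from h import *
p=fpos(-48,.036,-.034);print(p)
plan((*p,.22),-48,15)
E
```

```text
[ 0.51012178 -0.50210365]
dist 0.2895001499367166 turn 69.75994298857286
[[0.767, 0.082, 0.029, 0.0, 0.0, 0.026], [0.771, 0.019, 0.029, 0.0, 0.0, 0.026], [0.77, -0.043, 0.029, 0.0, 0.0, 0.026], [0.764, -0.105, 0.029, 0.0, 0.0, 0.026], [0.753, -0.167, 0.029, 0.0, 0.0, 0.026]]
[[0.737, -0.228, 0.029, 0.0, 0.0, 0.026], [0.716, -0.287, 0.029, 0.0, 0.0, 0.026], [0.691, -0.344, 0.029, 0.0, 0.0, 0.026], [0.66, -0.399, 0.029, 0.0, 0.0, 0.026], [0.626, -0.451, 0.029, 0.0, 0.0, 0.026]]
[[0.587, -0.5, 0.029, 0.0, 0.0, 0.026], [0.545, -0.546, 0.029, 0.0, 0.0, 0.026], [0.499, -0.589, 0.029, 0.0, 0.0, 0.026], [0.449, -0.627, 0.029, 0.0, 0.0, 0.026], [0.397, -0.661, 0.029, 0.0, 0.0, 0.026]]
```

move_arm(plan=[[0.77, 0.08, 0.03, 0, 0, 0.026], [0.77, 0.02, 0.03, 0, 0, 0.026], [0.77, -0.04, 0.03, 0, 0, 0.026], [0.76, -0.1, 0.03, 0, 0, 0.026], [0.75, -0.17, 0.03, 0, 0, 0.026]], claw=1)

```text
clock: 0.6
position: [0.3251, -0.5542, 0.2272]
tool_rot: [-3.141, 0.0, -0.032]
force: [0.8, -0.0, 0.2]
grip_width: 0.0124
```

move_arm(plan=[[0.74, -0.23, 0.03, 0, 0, 0.026], [0.72, -0.29, 0.03, 0, 0, 0.026], [0.69, -0.34, 0.03, 0, 0, 0.026], [0.66, -0.4, 0.03, 0, 0, 0.026], [0.63, -0.45, 0.03, 0, 0, 0.026]])

```text
clock: 1.1
position: [0.4182, -0.5285, 0.2234]
tool_rot: [-3.141, 0.001, -0.44]
force: [0.4, -0.0, -0.7]
grip_width: 0.0001
```

move_arm(plan=[[0.59, -0.5, 0.03, 0, 0, 0.026], [0.54, -0.55, 0.03, 0, 0, 0.026], [0.5, -0.59, 0.03, 0, 0, 0.026], [0.45, -0.63, 0.03, 0, 0, 0.026], [0.4, -0.66, 0.03, 0, 0, 0.026]])

```text
clock: 1.6
position: [0.5114, -0.5028, 0.2195]
tool_rot: [3.142, 0.001, -0.849]
force: [0.3, -0.4, -0.1]
grip_width: 0.0
```

move_arm(plan=[[0, 0, 0, 0, 0, 0], [0, 0, 0, 0, 0, 0]])

```text
clock: 1.8
position: [0.5106, -0.503, 0.2195]
tool_rot: [3.141, 0.001, -0.844]
force: [0.4, -0.5, 0.3]
grip_width: -0.0002
```

```bash
python3 - <<'E'
from h import *
p=fpos(-48,.036,-.034);print(p)
print(bot.observe()['qpos'].round(2))
plan((*p,.107),-48,5)
for n in("scene","top"):
    im=viewer.grab_frame(n); cv2.imwrite(f"pics/{n}1.png",im[:,:,::-1])
a=cv2.imread('pics/top1.png')[130:230,205:335];b=cv2.imread('pics/scene1.png')[120:280,215:355]
cv2.imwrite('pics/t1.png',cv2.resize(a,None,fx=6,fy=6)); cv2.imwrite('pics/s1.png',cv2.resize(b,None,fx=3.5,fy=3.5))
E
```

```text
[ 0.51012178 -0.50210365]
[ 0.56  0.7   0.24  1.34 -0.17  1.12 -1.59]
dist 0.11245974263206353 turn 0.3562842870978895
[[-0.007, -0.002, 0.9, 0.0, 0.0, 0.0], [-0.008, -0.002, 0.9, 0.0, 0.0, 0.0], [-0.008, -0.002, 0.9, 0.0, 0.0, 0.0], [-0.008, -0.002, 0.9, 0.0, 0.0, 0.0], [-0.008, -0.002, 0.9, 0.0, 0.0, 0.0]]
```

View pics/t1.png

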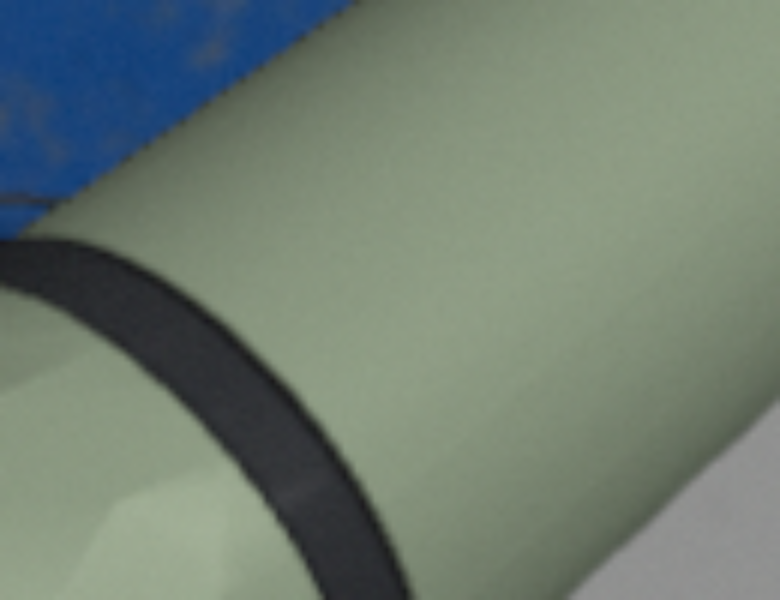

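View pics/s1.png

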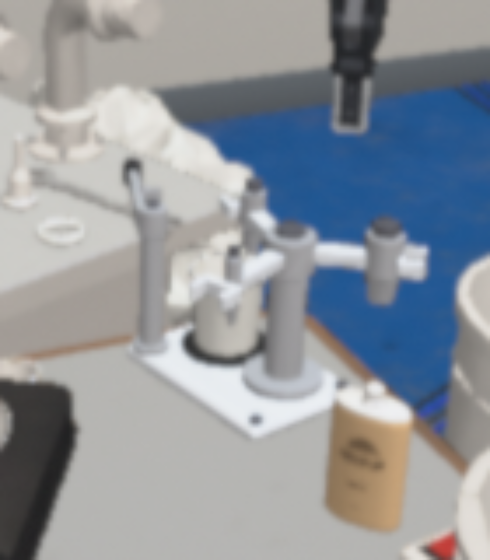

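The top view is blocked by the arm. In the scene view (3.5x crop) the finger hangs free at about (350,130), with the arm's bare bar to its left and the bottle clear. I'll descend now.

move_arm(plan=[[0, 0, 0.9, 0, 0, 0], [0, 0, 0.9, 0, 0, 0], [0, 0, 0.9, 0, 0, 0], [0, 0, 0.9, 0, 0, 0], [0, 0, 0.9, 0, 0, 0]])

```text
clock: 2.4
position: [0.5098, -0.5039, 0.1069]
tool_rot: [3.141, -0.0, -0.846]
force: [0.1, -0.5, -0.1]
grip_width: 0.0001
```

```bash
python3 - <<'E'
from h import *
o=bot.observe();print(o['position'],o['force'])
for n in("scene",):
    im=viewer.grab_frame(n); b=im[120:280,215:355,::-1]
    cv2.imwrite('pics/s2.png',cv2.resize(b,None,fx=3.5,fy=3.5))
E
```

```text
[ 0.50984176 -0.50393856  0.10694281] [ 0.11664344 -0.49420366 -0.13158529]
```

View pics/s2.png

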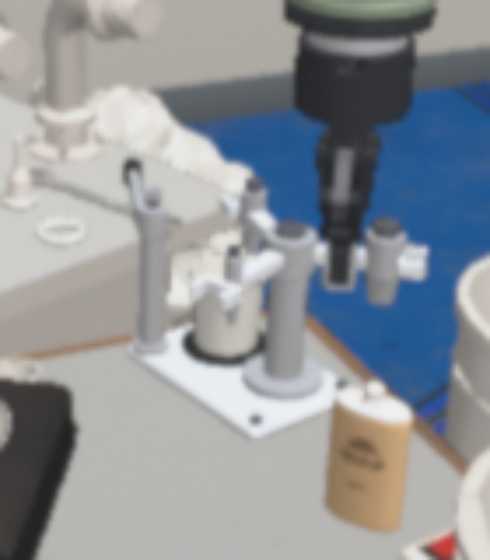

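move_arm(plan=[[-0.02, -0.2, 0, 0, 0, 0], [-0.02, -0.2, 0, 0, 0, 0], [0, -0.12, 0, 0, 0, 0], [0, -0.08, 0, 0, 0, 0], [0, 0, 0, 0, 0, 0]])

```text
clock: 2.95
position: [0.5218, -0.4931, 0.1086]
tool_rot: [3.142, -0.002, -0.845]
force: [-1.0, -2.8, 3.3]
grip_width: 0.0001
```

move_arm(plan=[[0.097, -0.214, 0.04, 0, 0, -0.0444], [0.097, -0.214, 0, 0, 0, -0.0444], [0.097, -0.214, 0, 0, 0, -0.0444], [0.097, -0.214, 0, 0, 0, -0.0444], [0.097, -0.214, 0, 0, 0, -0.0444]])

```text
clock: 3.45
position: [0.545, -0.4773, 0.1068]
tool_rot: [3.141, 0.0, -0.143]
force: [-2.4, -3.5, -0.6]
grip_width: 0.0
```

```bash
cat >> h.py <<'E'
def st():
    o=bot.observe(); y=np.degrees(o['tool_rot'][2]); d=o['position'][:2]-H; a=np.radians(y)
    print('clk',o['clock'],'pos',o['position'].round(4),'yaw',y.round(1),'X',(d@[np.cos(a),np.sin(a)]).round(4),'Y',(d@[-np.sin(a),np.cos(a)]).round(4),'F',o['force'].round(1),'q',o['qpos'].round(2))
def sp(name,cam='scene',r=(120,280,215,355),f=3.5):
    im=viewer.grab_frame(cam); b=im[r[0]:r[1],r[2]:r[3],::-1]; cv2.imwrite(f'pics/{name}.png',cv2.resize(b,None,fx=f,fy=f,interpolation=cv2.INTER_CUBIC))
E
python3 - <<'E'
from h import *
st(); sp('s3')
E
```

```text
clk 3.45 pos [ 0.545  -0.4773  0.1068] yaw -8.2 X 0.0369 Y -0.0197 F [-2.4 -3.5 -0.6] q [ 0.62  0.81  0.04  1.4  -0.03  0.93 -1.05]
```

View pics/s3.png

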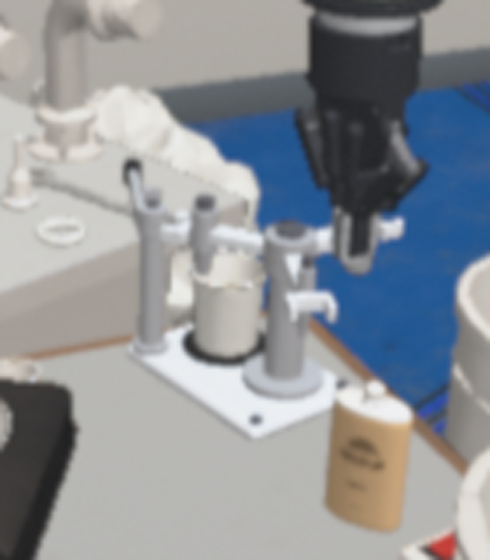

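The turret follows: the finger tracks behind the wide arm, and the medium nozzle is now past the latch post at about (205,200).

move_arm(plan=[[0.097, -0.214, 0, 0, 0, -0.0444], [0.097, -0.214, 0, 0, 0, -0.0444], [0.097, -0.214, 0, 0, 0, -0.0444], [0.097, -0.214, 0, 0, 0, -0.0444], [0.097, -0.214, 0, 0, 0, -0.0444]])

```text
clock: 4.0
position: [0.5537, -0.4497, 0.1068]
tool_rot: [3.141, 0.0, 0.552]
force: [-0.5, -4.0, -0.2]
grip_width: 0.0003
```

move_arm(plan=[[0.097, -0.214, 0, 0, 0, -0.0444], [0.097, -0.214, 0, 0, 0, -0.0444], [0.097, -0.214, 0, 0, 0, -0.0444], [0.097, -0.214, 0, 0, 0, -0.0444], [0, 0, 0, 0, 0, 0]])

```text
clock: 4.5
position: [0.5461, -0.427, 0.1068]
tool_rot: [-3.142, -0.001, 1.108]
force: [0.3, -0.7, -1.3]
grip_width: -0.0001
```

```bash
python3 - <<'E'
from h import *
st(); sp('s4'); sp('t4','top',(130,230,205,335),6)
E
```

```text
clk 4.5 pos [ 0.5461 -0.427   0.1068] yaw 63.5 X 0.0385 Y -0.0197 F [ 0.3 -0.7 -1.3] q [ 0.75  0.78 -0.28  1.49  0.25  0.91 -0.07]
```

View pics/s4.png

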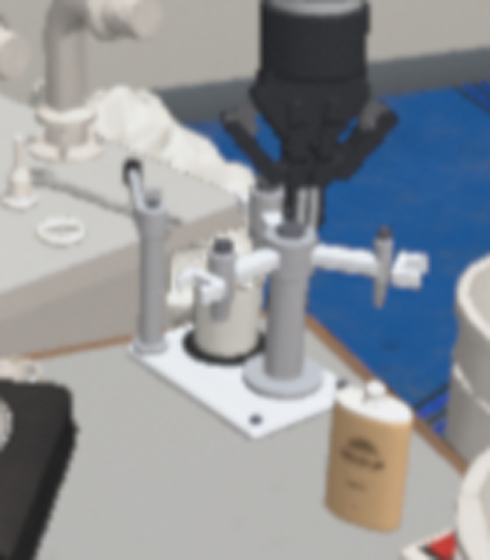

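View pics/t4.png

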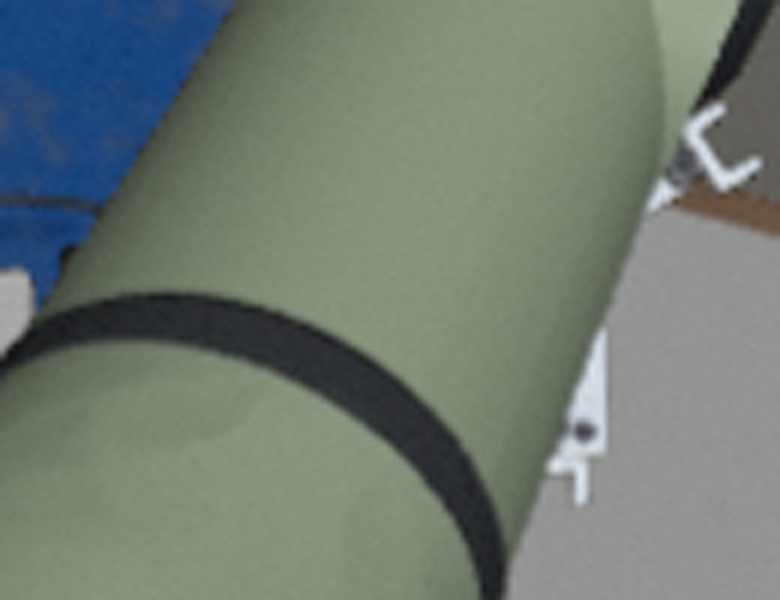

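move_arm(plan=[[0.08, -0.214, 0, 0, 0, -0.0444], [0.08, -0.214, 0, 0, 0, -0.0444], [0.06, -0.12, 0, 0, 0, -0.025], [0, 0, 0, 0, 0, 0], [0, 0, 0, 0, 0, 0]])

```text
clock: 5.1
position: [0.5353, -0.4177, 0.1065]
tool_rot: [-3.141, -0.0, 1.459]
force: [2.0, 0.6, 0.8]
grip_width: 0.0002
```

```bash
python3 - <<'E'
from h import *
st(); sp('s5',r=(160,280,235,355),f=5); sp('t5','top',(130,230,205,335),6)
E
```

```text
clk 5.1 pos [ 0.5353 -0.4177  0.1065] yaw 83.6 X 0.0373 Y -0.02 F [2.  0.6 0.8] q [ 0.8   0.77 -0.37  1.53  0.32  0.91  0.22]
```

View pics/s5.png

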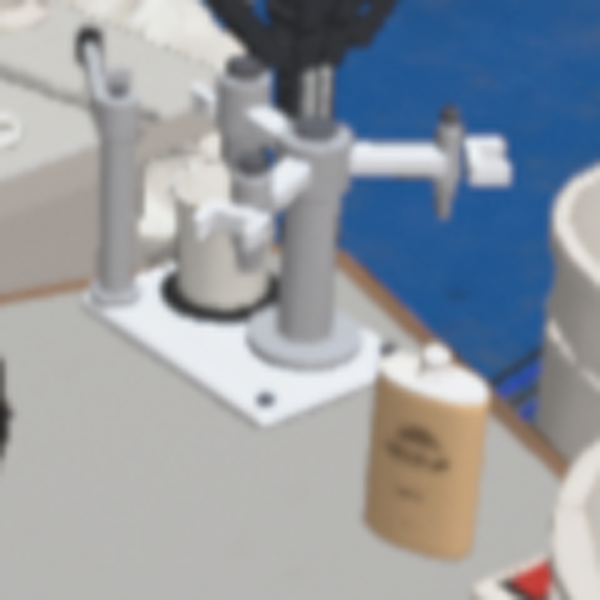

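View pics/t5.png

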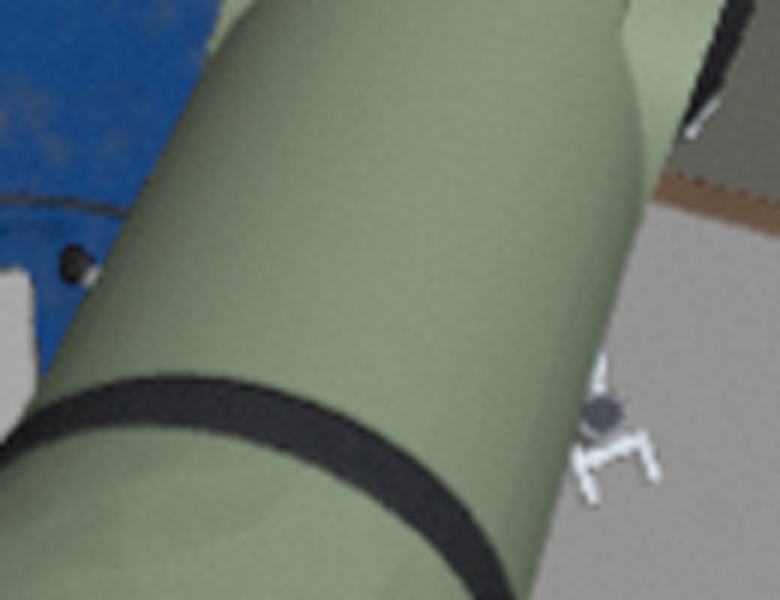

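```bash
python3 - <<'E'
from h import *
m=ray('top',*tc(602,413,6,205,130),.142); d=m[:2]-H; print(m,np.hypot(*d),np.degrees(np.arctan2(d[1],d[0]))%360-120)
for n,u,v in(('wide',246,65),('nar',449,114),('med',251,160)):
    m=ray('scene',*tc(u,v,5,235,160),.142-.003)[:2]-H; print(n,np.hypot(*m),np.degrees(np.arctan2(m[1],m[0])))
E
```

```text
[ 0.44949888 -0.47660386  0.142     ] 0.06629904516239216 81.22641992111375
wide 0.06202702098324073 83.06311088299951
nar 0.06348472003896918 -41.06529575706803
med 0.06713299003303484 -158.79287497688526
```

move_arm(plan=[[0.03, -0.1, 0, 0, 0, -0.0222], [0, 0, 0, 0, 0, 0], [0, 0.15, -0.1, 0, 0, 0], [0, 0.2, -0.9, 0, 0, 0], [0, 0, -1, 0, 0, 0]])

```text
clock: 5.7
position: [0.5417, -0.4166, 0.1565]
tool_rot: [-3.14, -0.001, 1.532]
force: [-0.2, 0.7, -0.1]
grip_width: 0.0002
```

move_arm(plan=[[0, 0, -1, 0, 0, 0], [0, 0, -1, 0, 0, 0], [0, 0, -0.4, 0, 0, 0], [0, 0, 0, 0, 0, 0]])

```text
clock: 6.1
position: [0.542, -0.4173, 0.2178]
tool_rot: [3.14, 0.001, 1.533]
force: [0.4, -0.0, 0.5]
grip_width: -0.0
```

```bash
python3 - <<'E'
from h import *
st(); plan((.31,-.5,.21),88,10)
E
```

```text
clk 6.1 pos [ 0.542  -0.4173  0.2178] yaw 87.8 X 0.0364 Y -0.0293 F [ 0.4 -0.   0.5] q [ 0.82  0.66 -0.42  1.43  0.28  1.11  0.32]
dist 0.24639675900898372 turn 0.20581506264011631
[[-0.366, -0.915, 0.03, 0.0, 0.0, 0.0], [-0.365, -0.915, 0.03, 0.0, 0.0, 0.0], [-0.365, -0.915, 0.03, 0.0, 0.0, 0.0], [-0.365, -0.915, 0.03, 0.0, 0.0, 0.0], [-0.365, -0.915, 0.031, 0.0, 0.0, 0.0]]
[[-0.364, -0.915, 0.031, 0.0, 0.0, 0.0], [-0.364, -0.915, 0.031, 0.0, 0.0, 0.0], [-0.364, -0.916, 0.031, 0.0, 0.0, 0.0], [-0.363, -0.916, 0.031, 0.0, 0.0, 0.0], [-0.363, -0.916, 0.031, 0.0, 0.0, 0.0]]
```

move_arm(plan=[[-0.36, -0.92, 0, 0, 0, 0], [-0.36, -0.92, 0, 0, 0, 0], [-0.36, -0.92, 0, 0, 0, 0], [-0.36, -0.92, 0, 0, 0, 0], [-0.36, -0.92, 0, 0, 0, 0]])

```text
clock: 6.6
position: [0.4235, -0.4577, 0.215]
tool_rot: [-3.14, -0.001, 1.533]
force: [-0.3, -0.8, 0.7]
grip_width: -0.0002
```

move_arm(plan=[[-0.36, -0.92, 0, 0, 0, 0], [-0.36, -0.92, 0, 0, 0, 0], [-0.36, -0.92, 0, 0, 0, 0], [-0.36, -0.92, 0, 0, 0, 0], [-0.36, -0.92, 0, 0, 0, 0]])

```text
clock: 7.1
position: [0.307, -0.4984, 0.2152]
tool_rot: [-3.14, -0.002, 1.533]
force: [-0.1, 0.3, -0.2]
grip_width: -0.0003
```

```bash
python3 - <<'E'
from h import *
st(); sp('s6',r=(160,280,235,355),f=5); sp('t6','top',(130,230,205,335),6)
E
```

```text
clk 7.1 pos [ 0.307  -0.4984  0.2152] yaw 87.9 X -0.0534 Y 0.2024 F [-0.1  0.3 -0.2] q [ 1.21  0.5  -0.42  1.71  0.24  0.98  0.67]
```

View pics/t6.png

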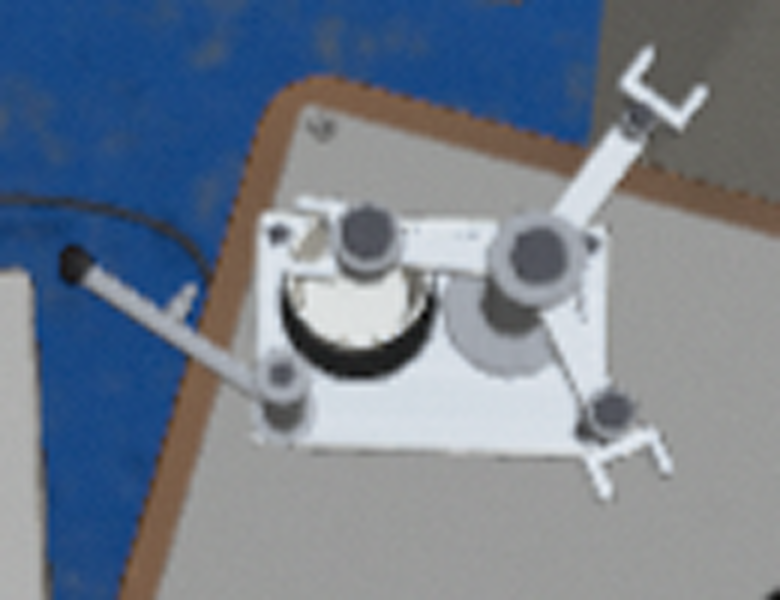

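View pics/s6.png

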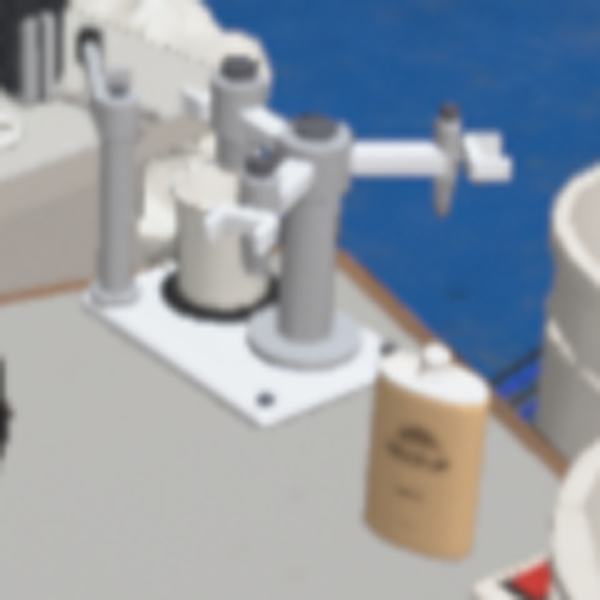

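```bash
cat >> h.py <<'E'
def cap(img,u,v,r=34,x0=205,y0=130,thr=None):
    # dark cap centroid in 6x crop around u,v
    g=cv2.cvtColor(img,cv2.COLOR_BGR2GRAY); sub=cv2.GaussianBlur(g,(0,0),2)
    t,_=cv2.threshold(sub[v-r:v+r,u-r:u+r],0,255,cv2.THRESH_OTSU)
    if thr: t=thr
    m=(sub<t).astype(np.uint8); k=np.zeros_like(m); cv2.circle(k,(u,v),r,1,-1); m&=k
    n,l,s,c=cv2.connectedComponentsWithStats(m); i=l[v,u]
    return tc(*c[i],6,x0,y0),s[i][4],t
E
python3 - <<'E'
from h import *
im=cv2.imread('pics/t6.png'); P={}
for k,u,v,r,z,th in(('hub',537,255,36,.133,None),('wide',367,233,36,.142,None),('nar',637,121,18,.142,110),('med',611,410,26,.142,None),('piv',282,373,20,.130,None),('knob',73,265,22,.125,60)):
    c,a,t=cap(im,u,v,r,thr=th);P[k]=ray('top',*c,z)[:2];print(k,np.round((np.array(c)-[205,130])*6,1),a,t,P[k].round(4))
ang=lambda d:np.degrees(np.arctan2(d[1],d[0]))
tri=np.array([P['wide'],P['med'],P['nar']]);print('triad centre',tri.mean(0),'r',[np.hypot(*(p-tri.mean(0))).round(4) for p in tri])
c=tri.mean(0)
for C in(c,P['hub']):
    print([((ang(P[k]-C)-o)%360).round(2) for k,o in(('wide',0),('med',120),('nar',-120))],'piv',ang(P['piv']-C)-np.degrees(np.arctan2(48,95)),np.hypot(*(P['piv']-C)))
z=[p*np.exp(0) for p in tri]; v=sum(complex(*(p-c))*np.exp(-1j*np.radians(o)) for p,o in zip(tri,(0,120,-120)));print('triad ang',np.degrees(np.angle(v)))
# plate edges
g=im.min(axis=2); 
pts=[]
for u in range(310,570,4):
    col=cv2.GaussianBlur(g,(0,0),1.5)[400:480,u].astype(float); d=np.diff(col); i=np.argmin(d); pts.append(ray('top',*tc(u,400+i+.5,6,205,130),.01)[:2])
pts=np.array(pts); vx,vy,_,_=cv2.fitLine(pts.astype(np.float32),cv2.DIST_HUBER,0,.001,.001).ravel(); print('front edge dir',np.degrees(np.arctan2(vy,vx))%180, 'median x',np.median(pts[:,0]))
E
```

```text
hub [535.8 253.6] 2585 123.0 [ 0.5096 -0.4535]
wide [364.1 230.4] 2287 123.0 [ 0.5153 -0.3886]
nar [636.  116.3] 737 110 [ 0.561  -0.4898]
med [608.9 409. ] 1417 129.0 [ 0.4501 -0.4801]
piv [278.9 371.4] 512 132.0 [ 0.4633 -0.3579]
knob [ 69.1 261. ] 1208 60 [ 0.5046 -0.2775]
triad centre [ 0.50880504 -0.45283348] r [np.float64(0.0646), np.float64(0.0647), np.float64(0.0639)]
[np.float64(84.19), np.float64(84.88), np.float64(84.65)] piv 88.78089341347128 0.1052845124407048
[np.float64(84.92), np.float64(84.07), np.float64(84.73)] piv 89.002088197173 0.10621050633711351
triad ang 84.57268384680037
front edge dir 89.06507 median x 0.4494490314681237
```

```bash
sed -i 's/^H=.*/H=np.array([.5092,-.4531])/' h.py; python3 - <<'E'
from h import *
plan((.545,-.4145,.215),92,10)
E
```

```text
dist 0.2551188610904045 turn 4.38027844133345
[[0.381, 0.947, -0.002, 0.0, 0.0, -0.002], [0.373, 0.95, -0.001, 0.0, 0.0, -0.002], [0.366, 0.953, -0.001, 0.0, 0.0, -0.002], [0.359, 0.955, -0.001, 0.0, 0.0, -0.002], [0.352, 0.958, -0.001, 0.0, 0.0, -0.002]]
[[0.344, 0.961, 0.0, 0.0, 0.0, -0.002], [0.337, 0.963, 0.0, 0.0, 0.0, -0.002], [0.329, 0.966, 0.0, 0.0, 0.0, -0.002], [0.322, 0.968, 0.0, 0.0, 0.0, -0.002], [0.315, 0.971, 0.0, 0.0, 0.0, -0.002]]
```

move_arm(plan=[[0.38, 0.95, 0, 0, 0, -0.002], [0.37, 0.95, 0, 0, 0, -0.002], [0.37, 0.95, 0, 0, 0, -0.002], [0.36, 0.96, 0, 0, 0, -0.002], [0.35, 0.96, 0, 0, 0, -0.002]])

```text
clock: 7.7
position: [0.4298, -0.4546, 0.2153]
tool_rot: [-3.141, -0.001, 1.566]
force: [-0.1, -0.1, 0.1]
grip_width: 0.0
```

move_arm(plan=[[0.34, 0.96, 0, 0, 0, -0.002], [0.34, 0.96, 0, 0, 0, -0.002], [0.33, 0.97, 0, 0, 0, -0.002], [0.32, 0.97, 0, 0, 0, -0.002], [0.31, 0.97, 0, 0, 0, -0.002]])

```text
clock: 8.2
position: [0.5502, -0.4126, 0.2151]
tool_rot: [-3.14, -0.001, 1.597]
force: [-0.3, 0.4, -0.5]
grip_width: 0.0001
```

move_arm(plan=[[0, 0, 0.6, 0, 0, 0], [0, 0, 0, 0, 0, 0]])

```text
clock: 8.4
position: [0.5485, -0.4124, 0.1983]
tool_rot: [-3.138, -0.003, 1.598]
force: [-1.1, -0.6, -0.9]
grip_width: -0.0
```

```bash
python3 - <<'E'
from h import *
st(); plan((.545,-.4145,.107),92,5)
E
```

```text
clk 8.4 pos [ 0.5485 -0.4124  0.1983] yaw 91.6 X 0.0396 Y -0.0404 F [-1.1 -0.6 -0.9] q [ 0.82  0.68 -0.43  1.43  0.3   1.09  0.36]
dist 0.09138952393905528 turn 0.5005552146308123
[[-0.018, -0.026, 0.73, 0.0, 0.0, 0.0], [-0.017, -0.027, 0.73, 0.0, 0.0, 0.0], [-0.017, -0.027, 0.73, 0.0, 0.0, 0.0], [-0.017, -0.028, 0.73, 0.0, 0.0, 0.0], [-0.016, -0.028, 0.73, 0.0, 0.0, 0.0]]
```

move_arm(plan=[[-0.02, 0, 0.73, 0, 0, 0], [-0.02, 0, 0.73, 0, 0, 0], [-0.02, 0, 0.73, 0, 0, 0], [-0.02, 0, 0.73, 0, 0, 0], [0, 0, 0.73, 0, 0, 0]])

```text
clock: 8.9
position: [0.548, -0.4163, 0.1092]
tool_rot: [-3.141, -0.0, 1.596]
force: [0.3, 1.2, -0.5]
grip_width: 0.0002
```

move_arm(plan=[[0, -0.15, 0, 0, 0, 0], [0, -0.15, 0, 0, 0, 0], [0, -0.15, 0, 0, 0, 0], [0, -0.1, 0, 0, 0, 0], [0, 0, 0, 0, 0, 0]])

```text
clock: 9.4
position: [0.5351, -0.4164, 0.1111]
tool_rot: [3.141, 0.001, 1.597]
force: [0.6, 0.7, -0.2]
grip_width: -0.0001
```

```bash
python3 - <<'E'
from h import *
st(); plan((.5301,-.4145,.107),92,3)
E
```

```text
clk 9.4 pos [ 0.5351 -0.4164  0.1111] yaw 91.5 X 0.036 Y -0.0269 F [ 0.6  0.7 -0.2] q [ 0.82  0.76 -0.4   1.53  0.35  0.92  0.33]
dist 0.006752385661758982 turn 0.5094485169123839
[[0.028, -0.066, 0.054, 0.0, 0.0, -0.001], [0.028, -0.066, 0.054, 0.0, 0.0, -0.001], [0.028, -0.066, 0.054, 0.0, 0.0, -0.001]]
```

move_arm(plan=[[0.03, -0.07, 0.12, 0, 0, 0], [0.02, -0.07, 0.03, 0, 0, 0], [0, -0.04, 0, 0, 0, 0], [0, 0, 0, 0, 0, 0]])

```text
clock: 9.8
position: [0.5311, -0.4146, 0.1066]
tool_rot: [3.141, -0.0, 1.598]
force: [2.4, 1.2, 0.1]
grip_width: -0.0003
```

```bash
python3 - <<'E'
from h import *
st(); sp('t7','top',(130,230,205,335),6)
im=cv2.imread('pics/t7.png')
c,a,t=cap(im,611,408,26);p=ray('top',*c,.142)[:2];d=p-np.array([.5090,-.4530]);print(c,a,t,np.hypot(*d),np.degrees(np.arctan2(d[1],d[0]))%360-120)
E
```

```text
clk 9.8 pos [ 0.5311 -0.4146  0.1066] yaw 91.5 X 0.0379 Y -0.023 F [2.4 1.2 0.1] q [ 0.83  0.76 -0.4   1.54  0.35  0.91  0.33]
(np.float64(306.6746889325475), np.float64(197.84386596812925)) 1527 115.0 0.06431586989673231 85.30737422275567
```

View pics/t7.png

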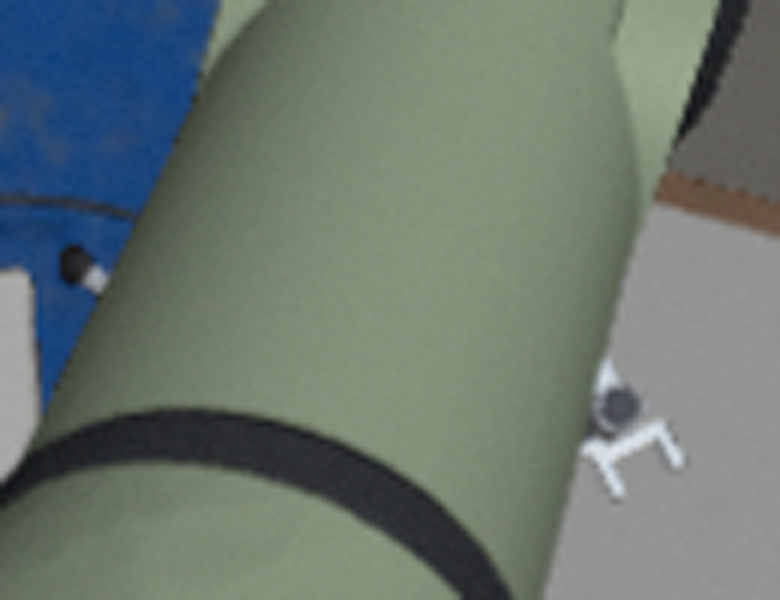

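```bash
python3 - <<'E'
from h import *
C=np.array([.5088,-.4528])
for f,u,v in(('t5',602,413),('t6',611,409),('t7',619,405)):
  im=cv2.imread(f'pics/{f}.png')
  for th in(100,115):
    c,a,t=cap(im,u,v,20,thr=th);p=ray('top',*c,.142)[:2];d=p-C;print(f,th,a,np.hypot(*d).round(4),(np.degrees(np.arctan2(d[1],d[0]))%360-120).round(2))
E
```

```text
t5 100 922 0.064 81.42
t5 115 1136 0.0641 81.72
t6 100 814 0.0646 85.09
t6 115 1054 0.0646 85.17
t7 100 911 0.0643 88.04
t7 115 1126 0.0643 88.16
```

move_arm(plan=[[0, -0.04, 0, 0, 0, 0], [0, 0, 0, 0, 0, 0], [0, 0, 0, 0, 0, 0]])

```text
clock: 10.15
position: [0.53, -0.4147, 0.1065]
tool_rot: [3.142, -0.0, 1.598]
force: [2.1, 1.7, 0.2]
grip_width: -0.0
```

```bash
python3 - <<'E'
from h import *
C=np.array([.5088,-.4528])
st(); sp('t8','top',(130,230,205,335),6)
im=cv2.imread(f'pics/t8.png')
for th in(100,115):
    c,a,t=cap(im,620,404,20,thr=th);p=ray('top',*c,.142)[:2];d=p-C;print(th,a,np.hypot(*d).round(4),(np.degrees(np.arctan2(d[1],d[0]))%360-120).round(2))
E
```

```text
clk 10.15 pos [ 0.53   -0.4147  0.1065] yaw 91.5 X 0.0378 Y -0.0218 F [2.1 1.7 0.2] q [ 0.83  0.76 -0.4   1.54  0.35  0.91  0.33]
100 895 0.0644 89.36
115 1059 0.0642 89.18
```

move_arm(plan=[[0, 0.2, 0, 0, 0, 0], [0, 0.2, -0.8, 0, 0, 0], [0, 0, -1, 0, 0, 0], [0, 0, -1, 0, 0, 0], [0, 0, -1, 0, 0, 0]])

```text
clock: 10.7
position: [0.5397, -0.4149, 0.2024]
tool_rot: [-3.141, 0.0, 1.597]
force: [0.2, 0.4, -0.2]
grip_width: -0.0001
```

move_arm(plan=[[0, 0, -0.5, 0, 0, 0], [-0.34, -0.93, 0, 0, 0, 0], [-0.34, -0.93, 0, 0, 0, 0], [-0.34, -0.93, 0, 0, 0, 0], [-0.34, -0.93, 0, 0, 0, 0]])

```text
clock: 11.2
position: [0.4466, -0.4515, 0.2134]
tool_rot: [-3.141, -0.0, 1.597]
force: [0.3, -1.0, 0.5]
grip_width: 0.0001
```

move_arm(plan=[[-0.34, -0.93, 0, 0, 0, 0], [-0.34, -0.93, 0, 0, 0, 0], [-0.34, -0.93, 0, 0, 0, 0], [-0.34, -0.93, 0, 0, 0, 0], [-0.34, -0.93, 0, 0, 0, 0]])

```text
clock: 11.7
position: [0.3315, -0.497, 0.2135]
tool_rot: [-3.141, -0.0, 1.597]
force: [-0.1, 0.3, -0.1]
grip_width: 0.0002
```

```bash
cat >> h.py <<'E'
ang=lambda d:np.degrees(np.arctan2(d[1],d[0]))
def meas(f,pts):
    im=cv2.imread(f); P={}
    for k,(u,v,r,z,th) in pts.items():
        c,a,t=cap(im,u,v,r,thr=th);P[k]=ray('top',*c,z)[:2];print(k,np.round((np.array(c)+.5-[205,130])*6-.5,1),a,t,P[k].round(4))
    tri=np.array([P['wide'],P['med'],P['nar']]);c=tri.mean(0)
    print('c',c,'r',[np.hypot(*(p-c)).round(4) for p in tri])
    for C in(c,P['hub']):
        print([((ang(P[k]-C)-o)%360).round(2) for k,o in(('wide',0),('med',120),('nar',-120))],'station',ang(P['piv']-C)-np.degrees(np.arctan2(48,95)))
    v=sum(complex(*(p-c))*np.exp(-1j*np.radians(o)) for p,o in zip(tri,(0,120,-120)));print('triad ang',np.degrees(np.angle(v)))
    return P
E
python3 - <<'E'
from h import *
st(); sp('s9',r=(160,280,235,355),f=5); sp('t9','top',(130,230,205,335),6)
meas('pics/t9.png',dict(hub=(537,255,36,.133,None),wide=(366,245,36,.142,None),nar=(627,114,18,.142,110),med=(621,404,24,.142,None),piv=(282,373,20,.130,None),knob=(73,265,22,.125,60)))
E
```

```text
clk 11.7 pos [ 0.3315 -0.497   0.2135] yaw 91.5 X -0.0392 Y 0.1788 F [-0.1  0.3 -0.1] q [ 1.19  0.53 -0.44  1.68  0.26  1.    0.69]
hub [538.2 255.5] 2569 123.0 [ 0.5098 -0.4535]
wide [366.2 245. ] 2272 123.0 [ 0.5108 -0.3885]
nar [627.4 112.7] 835 110 [ 0.5632 -0.4856]
med [624.  404.7] 1202 122.0 [ 0.4527 -0.4847]
piv [281.5 373.9] 519 132.0 [ 0.4633 -0.3579]
knob [ 71.3 263.5] 1216 60 [ 0.5046 -0.2774]
c [ 0.50890058 -0.45296132] r [np.float64(0.0644), np.float64(0.0645), np.float64(0.0634)]
[np.float64(88.34), np.float64(89.48), np.float64(88.96)] station 88.80088973502441
[np.float64(89.17), np.float64(88.69), np.float64(88.92)] station 89.131679094476
triad ang 88.92826659104524
```

View pics/t9.png

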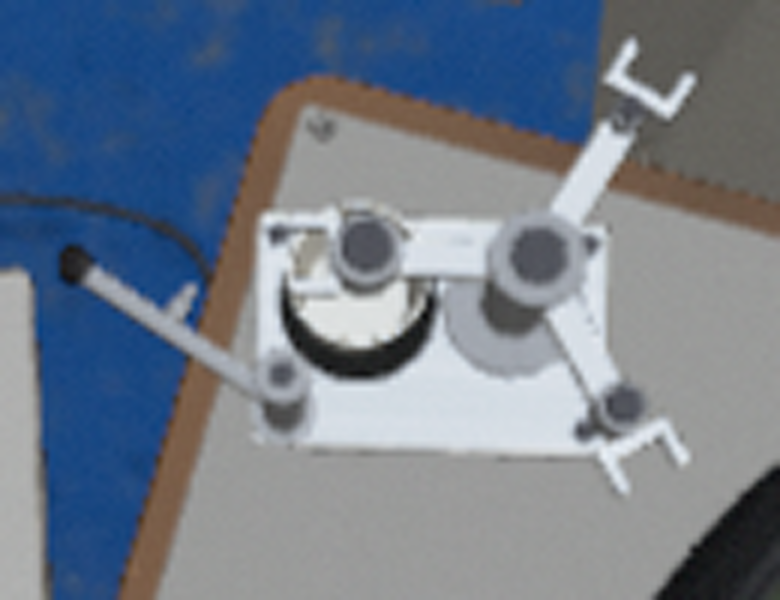

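```bash
python3 - <<'E'
from h import *
plan((.468,-.281,.2),57.7,12)
E
```

```text
dist 0.2584509280222939 turn 33.570914665209024
[[0.715, 0.479, 0.044, 0.0, 0.0, 0.016], [0.737, 0.444, 0.044, 0.0, 0.0, 0.016], [0.758, 0.407, 0.044, 0.0, 0.0, 0.016], [0.777, 0.37, 0.044, 0.0, 0.0, 0.016], [0.794, 0.331, 0.044, 0.0, 0.0, 0.016]]
[[0.809, 0.292, 0.044, 0.0, 0.0, 0.016], [0.822, 0.252, 0.044, 0.0, 0.0, 0.016], [0.834, 0.212, 0.045, 0.0, 0.0, 0.016], [0.843, 0.171, 0.045, 0.0, 0.0, 0.016], [0.851, 0.13, 0.045, 0.0, 0.0, 0.016]]
[[0.856, 0.088, 0.045, 0.0, 0.0, 0.016], [0.859, 0.046, 0.045, 0.0, 0.0, 0.016]]
```

move_arm(plan=[[0.71, 0.48, 0, 0, 0, 0.016], [0.74, 0.44, 0, 0, 0, 0.016], [0.76, 0.41, 0, 0, 0, 0.016], [0.78, 0.37, 0, 0, 0, 0.016], [0.79, 0.33, 0, 0, 0, 0.016]])

```text
clock: 12.3
position: [0.3912, -0.4049, 0.2137]
tool_rot: [-3.141, -0.0, 1.344]
force: [0.9, 0.4, -0.5]
grip_width: -0.0002
```

move_arm(plan=[[0.81, 0.29, 0, 0, 0, 0.016], [0.82, 0.25, 0, 0, 0, 0.016], [0.83, 0.21, 0, 0, 0, 0.016], [0.84, 0.17, 0, 0, 0, 0.016], [0.85, 0.13, 0, 0, 0, 0.016]])

```text
clock: 12.8
position: [0.4493, -0.3148, 0.2137]
tool_rot: [-3.141, 0.0, 1.093]
force: [0.8, 1.0, -0.1]
grip_width: 0.0001
```

move_arm(plan=[[0.86, 0.09, 0, 0, 0, 0.016], [0.86, 0.05, 0, 0, 0, 0.016], [0, 0, 0.2, 0, 0, 0], [0, 0, 0, 0, 0, 0]])

```text
clock: 13.2
position: [0.4723, -0.2793, 0.2082]
tool_rot: [-3.14, 0.0, 0.996]
force: [0.3, -0.0, -0.3]
grip_width: -0.0001
```

```bash
python3 - <<'E'
from h import *
st(); sp('s10',r=(90,250,200,360)); sp('t10','top',(130,230,185,315),6)
plan((.468,-.281,.108),57.7,5)
E
```

```text
clk 13.2 pos [ 0.4723 -0.2793  0.2082] yaw 57.1 X 0.1258 Y 0.1254 F [ 0.3 -0.  -0.3] q [ 0.69  0.45 -0.36  1.81  0.19  0.92 -0.33]
dist 0.10081590995878302 turn 0.7344022235955877
[[-0.021, -0.023, 0.806, 0.0, 0.0, -0.001], [-0.021, -0.023, 0.806, 0.0, 0.0, -0.001], [-0.021, -0.023, 0.806, 0.0, 0.0, -0.001], [-0.021, -0.024, 0.806, 0.0, 0.0, -0.001], [-0.021, -0.024, 0.806, 0.0, 0.0, -0.001]]
```

View pics/s10.png

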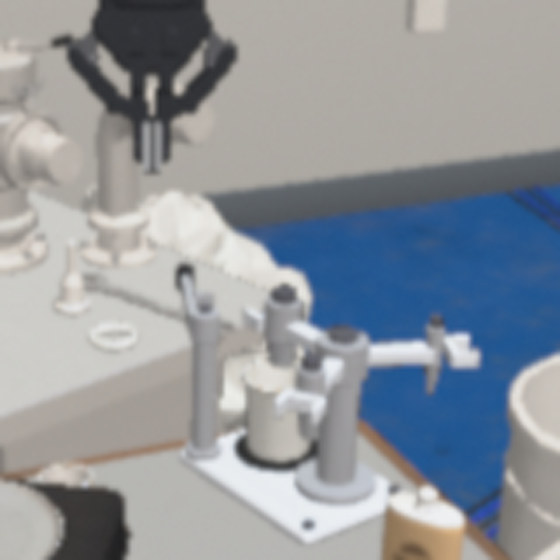

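View pics/t10.png

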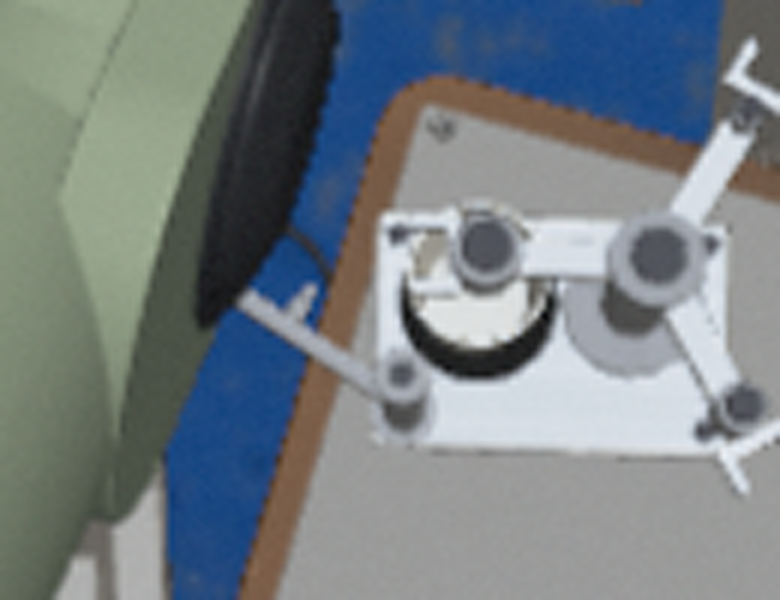

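move_arm(plan=[[-0.02, -0.03, 0.8, 0, 0, 0], [-0.02, -0.03, 0.8, 0, 0, 0], [-0.02, -0.03, 0.8, 0, 0, 0], [-0.02, -0.02, 0.8, 0, 0, 0], [-0.02, 0, 0.8, 0, 0, 0]])

```text
clock: 13.8
position: [0.4682, -0.2813, 0.1083]
tool_rot: [3.142, 0.0, 0.993]
force: [-0.4, -0.5, -1.0]
grip_width: -0.0002
```

```bash
sed -i 's/^H=.*/H=np.array([.4633,-.3579])/' h.py; python3 - <<'E'
from h import *
st(); sp('s11',r=(90,250,200,360))
E
```

```text
clk 13.8 pos [ 0.4682 -0.2813  0.1083] yaw 56.9 X 0.0669 Y 0.0377 F [-0.4 -0.5 -1. ] q [ 0.66  0.58 -0.32  1.9   0.27  0.7  -0.39]
```

View pics/s11.png

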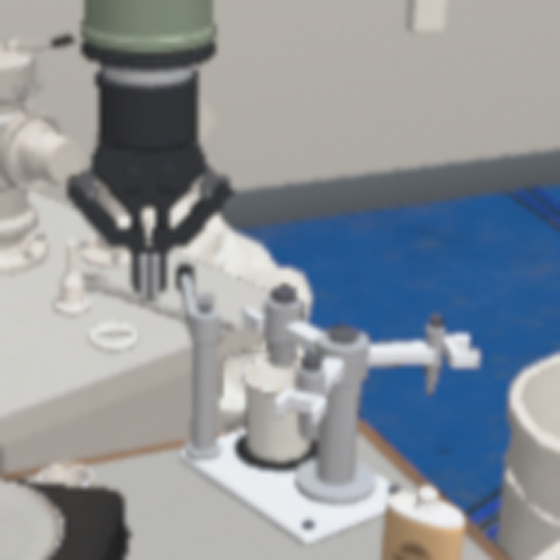

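move_arm(plan=[[0, 0.2, 0.06, 0, 0, 0.004], [0, 0.18, 0, 0, 0, 0], [0, 0.1, 0, 0, 0, 0]])

```text
clock: 14.15
position: [0.4796, -0.2877, 0.1085]
tool_rot: [3.14, -0.0, 0.981]
force: [-0.6, 1.4, -0.1]
grip_width: -0.0003
```

move_arm(plan=[[0.092, 0.286, 0, 0, 0, 0.0333], [0.092, 0.286, 0, 0, 0, 0.0333], [0.092, 0.286, 0, 0, 0, 0.0333], [0.092, 0.286, 0, 0, 0, 0.0333]])

```text
clock: 14.55
position: [0.5065, -0.2999, 0.1085]
tool_rot: [3.141, -0.001, 0.559]
force: [-1.4, 1.3, 0.1]
grip_width: -0.0001
```

```bash
python3 - <<'E'
from h import *
st(); sp('s12',r=(90,250,200,360))
E
```

```text
clk 14.55 pos [ 0.5065 -0.2999  0.1085] yaw 32.0 X 0.0674 Y 0.0262 F [-1.4  1.3  0.1] q [ 0.57  0.62 -0.2   1.79  0.17  0.74 -0.73]
```

View pics/s12.png

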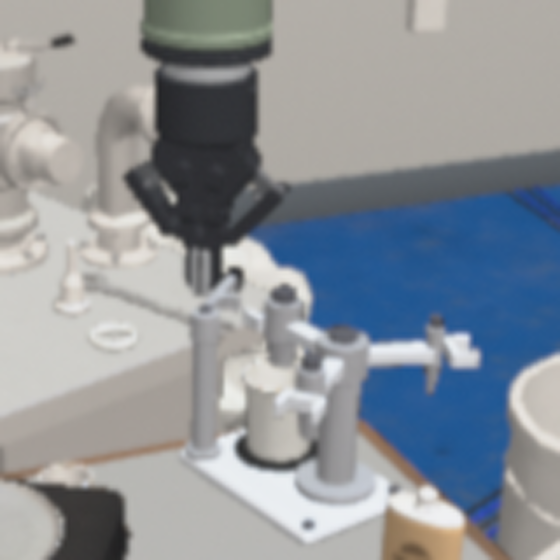

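move_arm(plan=[[0.092, 0.286, 0, 0, 0, 0.0333], [0.092, 0.286, 0, 0, 0, 0.0333], [0.092, 0.286, 0, 0, 0, 0.0333], [0.046, 0.14, 0, 0, 0, 0.0167]])

```text
clock: 15.0
position: [0.5241, -0.3191, 0.1083]
tool_rot: [3.141, -0.001, 0.195]
force: [0.6, -0.3, -0.5]
grip_width: 0.0004
```

move_arm(plan=[[0.03, 0.1, 0, 0, 0, 0.0111], [0.03, 0.1, 0, 0, 0, 0.0111]])

```text
clock: 15.2
position: [0.526, -0.3235, 0.108]
tool_rot: [3.142, -0.001, 0.127]
force: [1.3, 1.0, -0.1]
grip_width: -0.0003
```

```bash
python3 - <<'E'
from h import *
st(); sp('s13',r=(90,250,200,360))
E
```

```text
clk 15.2 pos [ 0.526  -0.3235  0.108 ] yaw 7.3 X 0.0665 Y 0.0262 F [ 1.3  1.  -0.1] q [ 0.51  0.66 -0.08  1.72  0.07  0.77 -1.05]
```

View pics/s13.png

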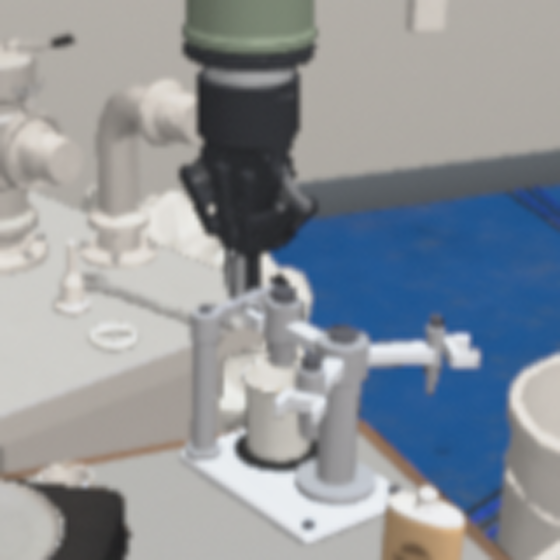

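move_arm(plan=[[0.03, 0.1, 0, 0, 0, 0.0111], [0.03, 0.1, 0, 0, 0, 0.0111], [0, 0, 0, 0, 0, 0]])

```text
clock: 15.55
position: [0.5279, -0.3287, 0.1076]
tool_rot: [3.141, -0.0, 0.056]
force: [-0.3, -0.1, -0.3]
grip_width: -0.0003
```

move_arm(plan=[[0.03, 0.1, 0, 0, 0, 0.0111], [0, 0, 0, 0, 0, 0]])

```text
clock: 15.75
position: [0.5288, -0.331, 0.1075]
tool_rot: [3.141, -0.0, 0.021]
force: [-0.1, -0.6, -0.0]
grip_width: -0.0001
```

move_arm(plan=[[0.01, 0.05, 0, 0, 0, 0.0056], [0, 0, 0, 0, 0, 0]])

```text
clock: 15.95
position: [0.529, -0.332, 0.1075]
tool_rot: [3.142, -0.0, 0.004]
force: [0.6, -0.6, 0.5]
grip_width: 0.0001
```

move_arm(plan=[[0, 0.05, 0, 0, 0, 0.004], [0, 0, 0, 0, 0, 0]])

```text
clock: 16.15
position: [0.529, -0.3333, 0.1076]
tool_rot: [3.142, -0.0, -0.008]
force: [-0.4, 0.3, -0.6]
grip_width: -0.0001
```

move_arm(plan=[[0, 0.05, 0, 0, 0, 0], [0, 0, 0, 0, 0, 0]])

```text
clock: 16.35
position: [0.529, -0.3345, 0.1075]
tool_rot: [-3.141, -0.0, -0.008]
force: [0.9, 0.7, 1.7]
grip_width: -0.0001
```

```bash
python3 - <<'E'
from h import *
st(); sp('s14',r=(160,260,235,355),f=5)
E
```

```text
clk 16.35 pos [ 0.529  -0.3345  0.1075] yaw -0.4 X 0.0655 Y 0.0239 F [0.9 0.7 1.7] q [ 0.5   0.67 -0.04  1.7   0.04  0.78 -1.14]
```

View pics/s14.png

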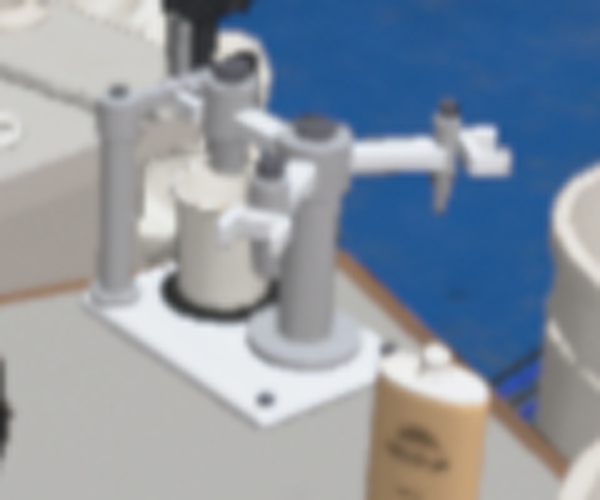

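move_arm(plan=[[0, 0.04, 0, 0, 0, 0], [0, 0, 0, 0, 0, 0]])

```text
clock: 16.6
position: [0.529, -0.3347, 0.1075]
tool_rot: [-3.141, 0.0, -0.007]
force: [-0.2, 4.9, 1.8]
grip_width: 0.0
```

move_arm(plan=[[0, 0.04, 0, 0, 0, 0], [0, 0, 0, 0, 0, 0]])

```text
clock: 16.8
position: [0.5291, -0.335, 0.1074]
tool_rot: [-3.14, 0.001, -0.007]
force: [-0.9, 8.9, 3.4]
grip_width: 0.0
```

move_arm(plan=[[0, 0.04, 0, 0, 0, 0], [0, 0, 0, 0, 0, 0]])

```text
clock: 17.0
position: [0.5291, -0.3352, 0.1074]
tool_rot: [-3.139, 0.001, -0.006]
force: [-1.6, 14.2, 5.1]
grip_width: -0.0005
```

move_arm(plan=[[0, -0.2, 0, 0, 0, 0], [0, -0.4, 0, 0, 0, 0], [0, -0.2, -0.5, 0, 0, 0], [0, 0, -1, 0, 0, 0], [0, 0, -1, 0, 0, 0]])

```text
clock: 17.5
position: [0.5291, -0.317, 0.1716]
tool_rot: [3.142, 0.0, -0.007]
force: [0.0, -0.2, 0.1]
grip_width: -0.0006
```

move_arm(plan=[[0, 0, -1, 0, 0, 0], [0, 0, -0.7, 0, 0, 0], [0, 0, 0, 0, 0, 0]])

```text
clock: 17.8
position: [0.5302, -0.3179, 0.216]
tool_rot: [3.139, -0.004, -0.008]
force: [0.2, 0.3, 0.4]
grip_width: -0.0003
```

```bash
python3 - <<'E'
from h import *
st(); plan((.32,-.25,.21),0,10)
E
```

```text
clk 17.8 pos [ 0.5302 -0.3179  0.216 ] yaw -0.4 X 0.0665 Y 0.0405 F [0.2 0.3 0.4] q [ 0.47  0.52 -0.04  1.64  0.03  0.98 -1.16]
dist 0.22092081346266146 turn 0.5100014556350755
[[-0.843, -0.265, 0.02, 0.0, 0.0, 0.0], [-0.843, -0.266, 0.02, 0.0, 0.0, 0.0], [-0.842, -0.266, 0.021, 0.0, 0.0, 0.0], [-0.842, -0.267, 0.021, 0.0, 0.0, 0.0], [-0.842, -0.268, 0.022, 0.0, 0.0, 0.0]]
[[-0.842, -0.268, 0.022, 0.0, 0.0, 0.0], [-0.841, -0.269, 0.022, 0.0, 0.0, 0.0], [-0.841, -0.27, 0.023, 0.0, 0.0, 0.0], [-0.841, -0.27, 0.023, 0.0, 0.0, 0.0], [-0.841, -0.271, 0.024, 0.0, 0.0, 0.0]]
```

move_arm(plan=[[-0.84, -0.27, 0, 0, 0, 0], [-0.84, -0.27, 0, 0, 0, 0], [-0.84, -0.27, 0, 0, 0, 0], [-0.84, -0.27, 0, 0, 0, 0], [-0.84, -0.27, 0, 0, 0, 0]])

```text
clock: 18.3
position: [0.4233, -0.2824, 0.2125]
tool_rot: [3.142, 0.0, -0.008]
force: [-0.1, -0.3, -0.1]
grip_width: 0.0001
```

move_arm(plan=[[-0.84, -0.27, 0, 0, 0, 0], [-0.84, -0.27, 0, 0, 0, 0], [-0.84, -0.27, 0, 0, 0, 0], [0, 0, 0, 0, 0, 0]])

```text
clock: 18.7
position: [0.3592, -0.2615, 0.2127]
tool_rot: [-3.141, 0.001, -0.008]
force: [-0.6, -0.2, 0.7]
grip_width: -0.0001
```

```bash
python3 - <<'E'
from h import *
st(); sp('s15',r=(160,260,235,355),f=5); sp('t15','top',(130,230,205,335),6)
E
```

```text
clk 18.7 pos [ 0.3592 -0.2615  0.2127] yaw -0.5 X -0.1049 Y 0.0955 F [-0.6 -0.2  0.7] q [ 0.54  0.26 -0.05  2.07  0.02  0.81 -1.1 ]
```

View pics/t15.png

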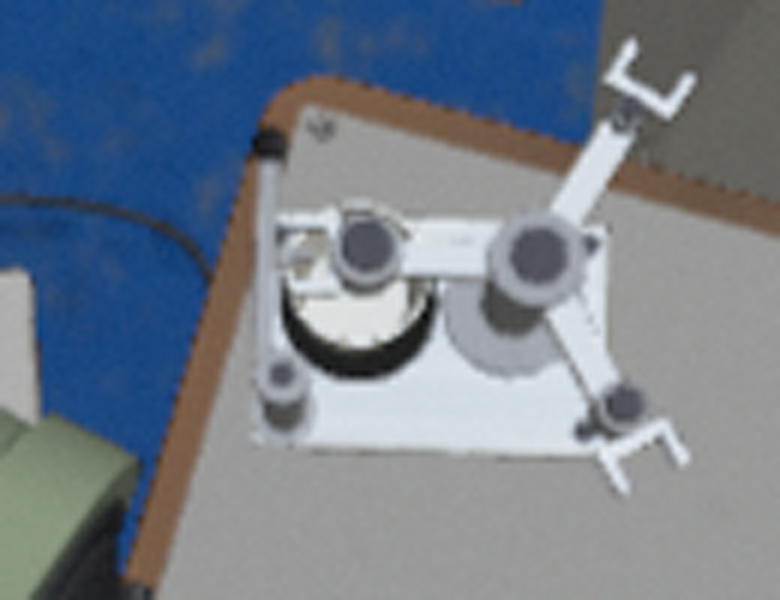

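View pics/s15.png

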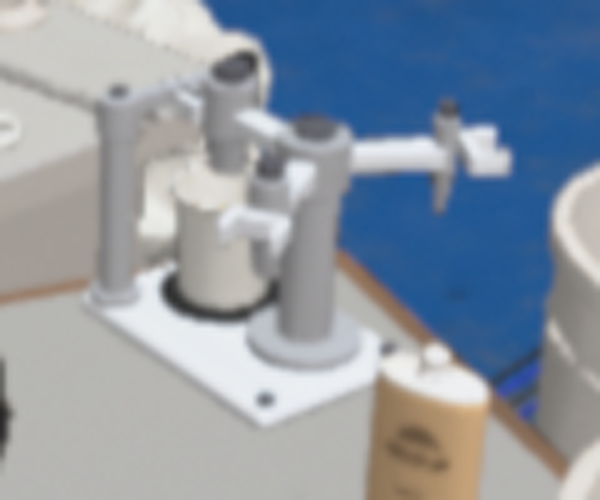

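Top view: the lever lies across the fork mouth, with the knob at (268,143) and the tooth at about (300,255) between the prongs. The wide nozzle is at (366,245). I'll measure it before handing in.

```bash
python3 - <<'E'
from h import *
P=meas('pics/t15.png',dict(hub=(537,255,36,.133,None),wide=(366,245,36,.142,None),nar=(627,114,18,.142,110),med=(621,404,24,.142,None),piv=(282,373,20,.130,None),knob=(268,143,22,.125,60)))
d=P['knob']-P['piv'];print('lever',np.hypot(*d),ang(d),'expected home',89-90+5.1,'swing from start',np.radians(62.8-ang(d)))
a=viewer.grab_frame('top').astype(int); b=cv2.imread('pics/top0.png')[:,:,::-1].astype(int)
for n,(u,v) in dict(bottle=(353,203),collar=(250,247),bot_m=(140,213),cup=(264,190)).items(): print(n,np.abs(a-b)[v-12:v+12,u-14:u+14].mean().round(2))
E
```

```text
hub [538.3 255.5] 2572 123.0 [ 0.5098 -0.4535]
wide [366.2 244.9] 2282 123.0 [ 0.5108 -0.3885]
nar [627.2 112.8] 848 110 [ 0.5632 -0.4856]
med [624.2 404.6] 1232 123.0 [ 0.4528 -0.4848]
piv [281.5 374. ] 510 131.0 [ 0.4633 -0.3579]
knob [265.2 142.9] 930 60 [ 0.5528 -0.3498]
c [ 0.50891945 -0.45295644] r [np.float64(0.0645), np.float64(0.0645), np.float64(0.0633)]
[np.float64(88.33), np.float64(89.55), np.float64(88.99)] station 88.83431020307839
[np.float64(89.14), np.float64(88.75), np.float64(88.98)] station 89.14750635515394
triad ang 88.95564040345738
lever 0.08989722677015337 5.192249698804105 expected home 4.1 swing from start 1.0054449174226234
bottle 2.71
collar 2.23
bot_m 53.93
cup 4.87
```

```bash
python3 - <<'E'
from h import *
sp('t16','top',(0,384,0,512),1.5)
im=cv2.resize(viewer.grab_frame('scene')[:,:,::-1],None,fx=1.5,fy=1.5);cv2.imwrite('pics/s16.png',im)
E
```

```text
(no output)
```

View pics/t16.png

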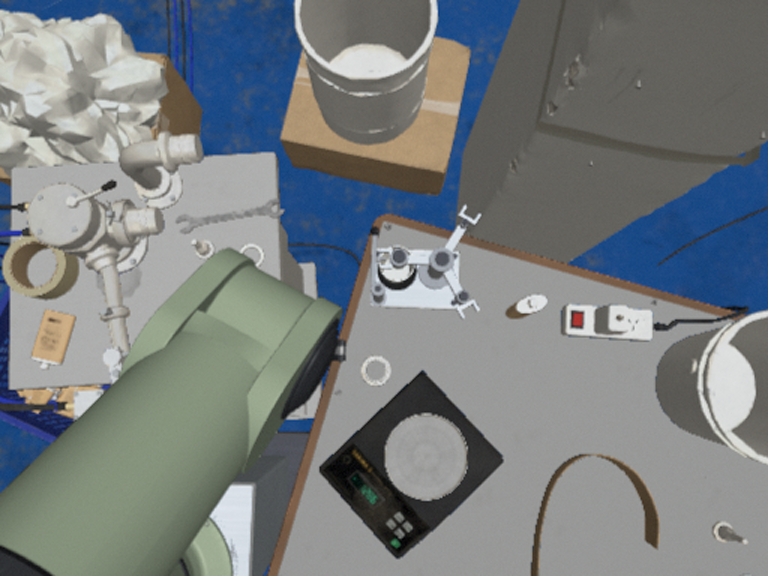

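View pics/s16.png

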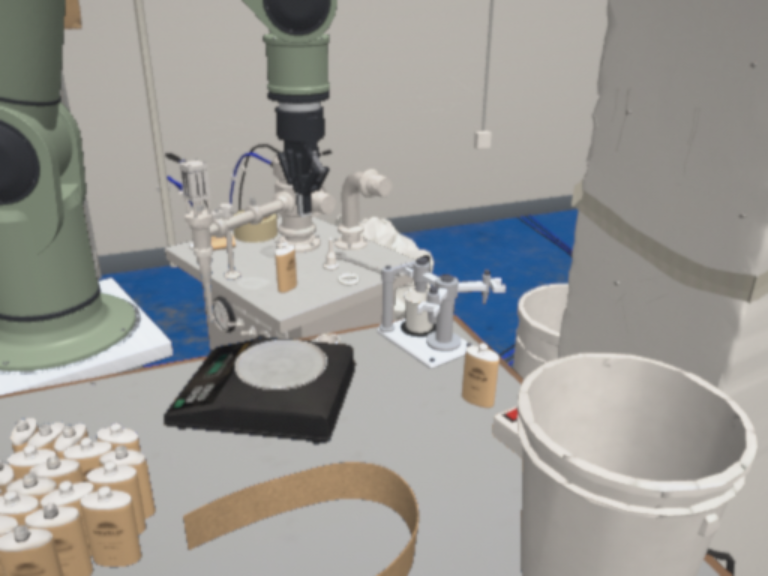

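In the last views both bottles, the cup and the collar stand as they did at the start. The machine bottle is hidden by the arm in the top view, but the scene view shows it at (190,178) in original pixels, unchanged. The robot touches nothing, so I'll hand in.

```bash
python3 - <<'E'
from h import *
st(); print(workorder.job_done())
E
```

```text
clk 18.95 pos [ 0.3622 -0.2623  0.2125] yaw -0.4 X -0.1018 Y 0.0949 F [ 0.2 -0.2  0.6] q [ 0.54  0.27 -0.05  2.07  0.02  0.81 -1.1 ]
the job is handed in; nothing more can be done
None
```

The wide nozzle now stands over the cup and the latch lever is home against its stop. I handed the job in at about 19 s, with the arm clear of everything.

- **Turret:** I pushed the wide arm counter-clockwise with the shut fingertips by about 137°, the last few degrees in small steps. The last top picture puts the turret at 88.96° and the station at 88.8–89.1°. It did not shift when the latch went in.
- **Latch:** I swung the lever in only after that alignment was checked, and pushed until it stopped moving while the force rose from about 5 to 14 N. The top picture shows the tooth between the fork's prongs.
- **One disagreement:** the lever's measured direction is 5.2°, against about 4.1° expected at home. The knob was only partly picked out in that picture, so I trust the stop I felt rather than this figure.
- **Loose items:** the cup, the table bottle and the collar look unchanged from the start in the top view. The arm hid the machine bottle there, but the scene view shows it in its starting place.

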